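# Give four storage canisters their own lids back

### The job

The lids of the four storage canisters got mixed up when they were refilled: put every lid back on the canister of its own colour, sitting fully home. A canister takes a lid only when its mouth is free, so park lids on a free patch of the worktop while you change them about. Set the lids down without dropping them, and leave the canisters, the pepper mill and the tea cup standing where they are.

Things in the scene. Friction and masses are not known exactly. Their poses are not given: they have to be found in the camera images.
- can_blue: blue round storage canister, loose, 0.5 kg, 90 mm across, 78 mm high; origin: centre of its underside, z up. Its flat rim, 78 mm above the origin, is 70 mm across outside and the mouth 61 mm. The four are alike but for colour, so any lid fits any of them; they stand in a loose row, in any colour order.
- can_yellow: yellow round storage canister, loose, 0.5 kg, 90 mm across, 78 mm high; origin: centre of its underside, z up. Its flat rim, 78 mm above the origin, is 70 mm across outside and the mouth 61 mm. The four are alike but for colour, so any lid fits any of them; they stand in a loose row, in any colour order.
- can_green: green round storage canister, loose, 0.5 kg, 90 mm across, 78 mm high; origin: centre of its underside, z up. Its flat rim, 78 mm above the origin, is 70 mm across outside and the mouth 61 mm. The four are alike but for colour, so any lid fits any of them; they stand in a loose row, in any colour order.
- can_red: red round storage canister, loose, 0.5 kg, 90 mm across, 78 mm high; origin: centre of its underside, z up. Its flat rim, 78 mm above the origin, is 70 mm across outside and the mouth 61 mm. The four are alike but for colour, so any lid fits any of them; they stand in a loose row, in any colour order.
- lid_blue: blue canister lid, loose, 0.09 kg; origin: centre of its underside, z up its axis. 0-12 mm: plug, 45 mm across widening to 56; 12-18.5 mm: coloured disc 73 mm across, rests on the rim; 18.5-44.5 mm: upright wooden knob 24 mm across, the grip. Fully home its origin is 66 mm above the canister's; on the worktop it stands on its plug, origin at z = 0. Starts on a canister of another colour.
- lid_yellow: yellow canister lid, loose, 0.09 kg; origin: centre of its underside, z up its axis. 0-12 mm: plug, 45 mm across widening to 56; 12-18.5 mm: coloured disc 73 mm across, rests on the rim; 18.5-44.5 mm: upright wooden knob 24 mm across, the grip. Fully home its origin is 66 mm above the canister's; on the worktop it stands on its plug, origin at z = 0. Starts on a canister of another colour.
- lid_green: green canister lid, loose, 0.09 kg; origin: centre of its underside, z up its axis. 0-12 mm: plug, 45 mm across widening to 56; 12-18.5 mm: coloured disc 73 mm across, rests on the rim; 18.5-44.5 mm: upright wooden knob 24 mm across, the grip. Fully home its origin is 66 mm above the canister's; on the worktop it stands on its plug, origin at z = 0. Starts on a canister of another colour.
- lid_red: red canister lid, loose, 0.09 kg; origin: centre of its underside, z up its axis. 0-12 mm: plug, 45 mm across widening to 56; 12-18.5 mm: coloured disc 73 mm across, rests on the rim; 18.5-44.5 mm: upright wooden knob 24 mm across, the grip. Fully home its origin is 66 mm above the canister's; on the worktop it stands on its plug, origin at z = 0. Starts on a canister of another colour.
- pepper_mill_1: dark brown wooden pepper mill, 58 mm across and 170 mm high, standing loose behind the canisters; a bystander. Origin: centre of its underside, z up. The gap in the middle of the row of canisters, in front of the mill and beyond the cup, is always wide enough to put a lid down.
- tea_cup: cream tea cup with a handle, 93 by 82 by 63 mm high, standing loose in front of the canisters; a bystander. Origin: underside, centre of its outline, z up. Nothing but the ten listed things stands on the worktop between x = 0.34 and 0.60 and y = -0.35 and 0.42. A wall cabinet hangs over the back, its front at x = 0.60, its underside at z = 0.57: carry low and drawn in.

How it is judged:
By the outcome, as a careful person would: the job done as asked, in the order asked, and still so for the second after the job is handed in, with the robot touching nothing.
It also fails if it takes over 120 s, if anything falls off the work surface, if the arm or the gripper's body presses on something with over 40 N, if the wrist force passes 120 N, or if a joint passes its speed limit or range.

### The arm

A 7-joint arm with a two-finger parallel gripper is mounted at the origin on a cart in front of the work surface, level with it; the furniture and walls round the work are solid. World frame = base frame: x ahead of the robot, y to its left, z up, the work surface at z = 0. Lengths are in m, angles in rad, forces in N, time in s.
With the tool pointing down it reaches from about 0.4 to 0.9 m from the base axis. Payload 5.6 kg.
Tool frame: the origin (TCP) lies midway between the tips of the shut fingers; the grasp point (between the pads) lies 19 mm behind it; z points along the fingers, y is the line along which they close (so a half turn about z gives the same grasp; the last joint's range is limited). The gripper opens to 92 mm and grips with 3 to 60 N. Pads are 20 mm wide; open, the fingers measure 128 mm over their backs; the gripper's body (75 mm by 189 mm) begins 69 mm behind the grasp point.
Start: joints at [-1.267, 0.468, -0.012, 1.603, 0.006, 1.071, -0.056], TCP at [0.221, 0.611, 0.215] pointing down, gripper open.
Joint ranges: [-2.53, 2.53], [-0.31, 2.02], [-1.57, 1.55], [0.28, 2.44], [-1.29, 4.43], [0.15, 1.84], [-2.92, 2.92]. Speed limits (rad/s): [2.57, 2.57, 3.14, 3.14, 3.14, 3.14, 3.14].

### API

Orientations are given as a 3x3 rotation matrix whose columns are the frame's x, y, z axes.
In Python, from station import env, effector, solver, viewer, workorder, search_frame, tip_of gives the robot as it stands. Calls block until the motion is done:
- env.reach(position, orientation): joint-space move of the TCP to a pose.
- env.movel(position, frame=None, rate=0.15): straight line of the TCP; frame=None keeps the orientation; rate is the mean speed in m/s.
- env.goto_joints(angles): joint-space move.
- effector.release() and effector.grasp(squeeze=None): open the fingers fully, or close them until they stop; squeeze is the grip in N (None keeps the last).
- env.pause(seconds).
- solver.inverse_kinematics(position, orientation): joint angles nearest the present ones, or None.
- env.sense(): the state.
- viewer.read_camera(name): name is "scene" or "top"; returns (picture, depth): 400x640x3 uint8, red, green, blue; 400x640 float32, m along the optical axis (not along the pixel's ray), 0 where there is no reading.
- viewer.camera_info(name): a dict with "intrinsics" (3x3 intrinsics, pixels), "dist_coeffs" ([k1, k2, p1, p2, k3] as OpenCV has them; the pictures are not rectified), "eye" and "rotation" of the camera in the world. Camera axes: x right, y up, looking along -z (the intrinsics and any distortion apply to the point x, -y, -z); pixel columns grow to the right and rows downward; lengths in m; the calibration is good to about 2 mm. A picture is of the moment at which its call begins. camera_info takes no time and is no camera call.
A pose or a line that the arm cannot do raises env.PlanningError and nothing moves.
- workorder.finish_job(): hands the job in; it is judged then, once.
Trained networks look in the newest picture that a camera, given by its name, has taken for a name from the list of things; names that differ only in an ending like _2 or _b are one class to them, and where a whole thing is asked for, a point or a joint stands for the part that bears it (a point fixed in the world has none). Each returns a list of dicts, best first, with "score" (0 to 1); they miss things now and then, are a little off and sometimes report something else, mostly with a low value. They report only what shows in the picture. A call takes as long as a camera call.
- search_frame(camera, name): "at" ([x, y, z] in m, in world coordinates, good to about 4 mm: the middle of the surface that is visible of it).
- tip_of(camera, name): "at" ([x, y, z] in m, in world coordinates, good to about 4 mm: a listed point, or the origin of a listed thing).
The state is a dict: "t": time; "joint_positions": joint angles; "joint_velocities": joint speeds; "tau": joint torques, N m; "ee_pos": TCP position; "tcp_rot": TCP orientation; "wrist_force": force on the tool from outside, world axes, zero at the start; "moment": the same for the moment, N m; "gripper_width": finger opening in m; "grasp_force": force on a finger pad.
Only numpy, scipy, OpenCV 4.12 (cv2) and the standard library are available. Lean on these libraries where they do the work, as an engineer would, in place of code of your own. Each camera call takes 0.05 s, during which the arm holds its last target. There are 200 camera calls.

## Working session

There is one attempt and no reset: what is moved stays moved. The work goes in short steps, each a Python script; the robot and the scene stay as the last script left them, time stands still between calls to the robot, and variables do not carry over. Pictures are saved under pics/ and viewed, at most 14 in all, crops included, and the job is handed in when it is done.

```bash
ls; mkdir -p pics; python3 - <<'E'
from station import *
import cv2,numpy as np
for c in("scene","top"):
    p,d=viewer.read_camera(c); cv2.imwrite(f"pics/{c}0.png",p[:,:,::-1]); i=viewer.camera_info(c);print(c,i)
    for k in("blue","yellow","green","red"):
        for n in("can_","lid_"):
            print(n+k,[(np.round(r["at"],3).tolist(),round(r["score"],2)) for r in tip_of(c,n+k)[:3]],[(np.round(r["at"],3).tolist(),round(r["score"],2)) for r in search_frame(c,n+k)[:2]])
    for n in("pepper_mill_1","tea_cup"): print(n,[(np.round(r["at"],3).tolist(),round(r["score"],2)) for r in tip_of(c,n)[:2]])
E
```

```text
pics
scene {'intrinsics': array([[425.08360475,   0.        , 310.33397223],
       [  0.        , 425.08360475, 197.14306983],
       [  0.        ,   0.        ,   1.        ]]), 'dist_coeffs': array([-0.01945915,  0.        ,  0.        ,  0.        ,  0.        ]), 'eye': array([-0.09011925, -0.70130986,  0.578573  ]), 'rotation': array([[ 0.76851977,  0.32210068, -0.55283678],
       [-0.63927492,  0.35069931, -0.68435194],
       [-0.02655075,  0.87935268,  0.47543024]])}
can_blue [([0.48, 0.155, 0.0], 0.7)] [([0.457, 0.122, 0.048], 0.97)]
lid_blue [([0.49, -0.286, 0.064], 0.71)] [([0.481, -0.293, 0.082], 0.69)]
can_yellow [([0.444, 0.329, -0.001], 0.66)] [([0.423, 0.295, 0.042], 0.81)]
lid_yellow [([0.489, -0.098, 0.067], 0.6)] [([0.482, -0.108, 0.086], 0.69)]
can_green [([0.494, -0.287, 0.002], 0.56)] []
lid_green [([0.492, -0.287, 0.002], 0.68), ([0.484, 0.156, 0.069], 0.58)] [([0.426, 0.29, 0.041], 0.46)]
can_red [([0.49, -0.1, -0.002], 0.83)] [([0.462, -0.132, 0.045], 0.91), ([0.483, -0.112, 0.082], 0.66)]
lid_red [([0.445, 0.327, 0.064], 0.73)] [([0.439, 0.313, 0.084], 0.
[... 745 characters left out ...]
0.156, 0.004], 0.42)] [([0.484, -0.284, 0.085], 0.6)]
can_yellow [([0.445, 0.332, 0.0], 0.72), ([0.64, 0.028, 0.001], 0.6)] [([0.444, 0.298, 0.066], 0.79), ([0.629, 0.027, 0.146], 0.44)]
lid_yellow [([0.485, -0.1, 0.064], 0.93), ([0.483, 0.152, 0.062], 0.27)] [([0.489, -0.098, 0.081], 0.79), ([0.486, -0.285, 0.085], 0.5)]
can_green [([0.491, -0.289, 0.001], 0.62)] [([0.483, -0.257, 0.066], 0.68)]
lid_green [([0.48, 0.151, 0.062], 0.67)] [([0.482, 0.149, 0.082], 0.7)]
can_red [([0.493, -0.1, 0.001], 0.9)] [([0.486, -0.08, 0.072], 0.74)]
lid_red [([0.442, 0.328, 0.064], 0.94)] [([0.441, 0.323, 0.082], 0.83)]
pepper_mill_1 [([0.641, 0.026, -0.001], 0.61)]
tea_cup [([0.37, 0.021, -0.002], 0.67)]
```

View pics/top0.png

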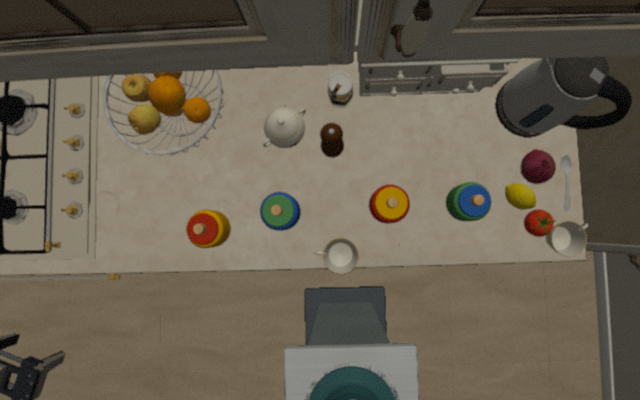

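View pics/scene0.png

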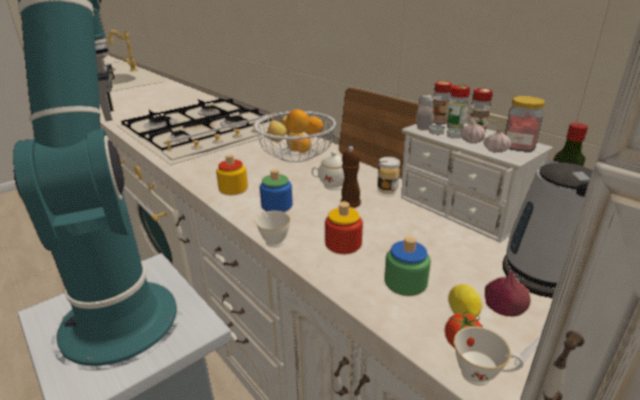

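The pictures agree with the networks on all four canisters, with these lid positions in the top image:

| Canister | Lid on it | Top pixel |
|---|---|---|
| yellow | red | (207,229) |
| blue | green | (280,211) |
| red | yellow | (390,203) |
| green | blue | (470,201) |

So there are two swaps to make. The mill is at (332,140) and the cup at (340,255). The parking gap between them is around (335,200).

```bash
cat > h.py <<'E'
from station import env, effector, solver, viewer, workorder, search_frame, tip_of
import numpy as np, cv2
def cloud(cam="top"):
    p,d=viewer.read_camera(cam); i=viewer.camera_info(cam); h,w=d.shape
    uv=np.stack(np.meshgrid(np.arange(w),np.arange(h)),-1).reshape(-1,1,2).astype(np.float64)
    n=cv2.undistortPoints(uv,i["intrinsics"],i["dist_coeffs"]).reshape(h,w,2)
    P=np.stack([n[...,0]*d,-n[...,1]*d,-d],-1)@i["rotation"].T+i["eye"]
    P[d==0]=np.nan
    return p,P
def blob(P,c,lo,hi,r=.055):
    m=(P[...,2]>lo)&(P[...,2]<hi)&(np.hypot(P[...,0]-c[0],P[...,1]-c[1])<r)
    return P[m]
R=np.array([[0,1,0],[1,0,0],[0,0,-1.]])   # tool y along world x
E
python3 - <<'E'
from h import *
p,P=cloud()
for k,c in dict(red_Y=(.444,.329),green_B=(.482,.155),yellow_R=(.489,-.1),blue_G=(.488,-.287)).items():
    D=blob(P,c,.078,.092); K=blob(P,c,.104,.118,.04)
    (cc,r)=cv2.minEnclosingCircle(D[:,:2].astype(np.float32))
    mid=lambda A:(np.percentile(A[:,:2],1,0)+np.percentile(A[:,:2],99,0))/2
    print(k,"disc",np.round(cc,4),round(r,4),np.round(mid(D),4),"z",np.median(D[:,2]).round(4),"knob",np.round(mid(K),4),np.ptp(K[:,:2],0).round(3),len(K),np.median(K[:,2]).round(4))
C=blob(P,(.372,.021),.04,.08,.08);print("cup",C.min(0),C.max(0))
C=blob(P,(.64,.026),.03,.2,.06);print("mill",C.min(0),C.max(0))
s=env.sense();print(s["tcp_rot"].round(2),s["gripper_width"])
for Q in(R,R@np.diag([-1,-1,1.])):
  for c in[(.444,.329),(.482,.155),(.489,-.1),(.488,-.287),(.497,.025)]:
    for z in(.022,.17):
      q=solver.inverse_kinematics(np.array([*c,z]),Q);print(c,z,None if q is None else np.round(q,2))
E
```

```text
red_Y disc [0.4438 0.3268] 0.0367 [0.4437 0.3265] z 0.0827 knob [0.4439 0.3266] [0.022 0.023] 91 0.1084
green_B disc [0.48   0.1547] 0.0363 [0.4801 0.1551] z 0.0829 knob [0.4803 0.1547] [0.02  0.021] 88 0.1088
yellow_R disc [ 0.4889 -0.1005] 0.0364 [ 0.4885 -0.0999] z 0.0831 knob [ 0.4886 -0.0999] [0.022 0.022] 94 0.1088
blue_G disc [ 0.4883 -0.2877] 0.0363 [ 0.4877 -0.2872] z 0.0832 knob [ 0.4883 -0.2861] [0.022 0.022] 96 0.1091
cup [ 0.33346621 -0.02429822  0.04018942] [0.41326334 0.0767365  0.06519439]
mill [0.6121038  0.00298864 0.0311569 ] [0.66178462 0.05375075 0.17182016]
[[-0.94  0.34  0.  ]
 [ 0.34  0.94 -0.  ]
 [-0.   -0.   -1.  ]] 0.09192815471229737
(0.444, 0.329) 0.022 [-0.9   0.59  0.25  1.98 -0.24  0.61 -0.48]
(0.444, 0.329) 0.17 [-0.97  0.36  0.33  1.9  -0.15  0.9  -0.56]
(0.482, 0.155) 0.022 [-0.68  0.55  0.37  2.09 -0.36  0.56 -0.05]
(0.482, 0.155) 0.17 [-0.77  0.29  0.46  2.02 -0.17  0.87 -0.21]
(0.489, -0.1) 0.022 [-0.27  0.56  0.5   2.12 -0.49  0.58  0.58]
(0.489, -0.1) 0.17 [-0.52  0.33  0.78  2.05 -0.3   0.88  0.43]
(0.488, -0.287) 0.022 [-0.02  0.68  0.65  1.9
[... 159 characters left out ...]
0.025) 0.17 [-0.61  0.29  0.58  2.04 -0.21  0.87  0.09]
(0.444, 0.329) 0.022 [-0.46  0.61 -0.3   1.95  0.29  0.63  2.19]
(0.444, 0.329) 0.17 [-0.47  0.38 -0.28  1.87  0.13  0.91  2.33]
(0.482, 0.155) 0.022 [-0.19  0.54 -0.23  2.06  0.23  0.56  2.56]
(0.482, 0.155) 0.17 [-0.28  0.29 -0.11  1.99  0.04  0.87  2.73]
(0.489, -0.1) 0.022 [-0.78  1.08  1.33  2.14 -1.25  1.13 -1.92]
(0.489, -0.1) 0.17 [-0.87  0.62  1.36  2.06 -0.71  1.06 -2.29]
(0.488, -0.287) 0.022 [-0.39  1.15  1.33  1.98 -1.26  1.2  -1.66]
(0.488, -0.287) 0.17 [-0.43  0.78  1.35  1.91 -0.83  1.18 -1.91]
(0.497, 0.025) 0.022 [ 0.    0.52 -0.14  2.09  0.14  0.54  2.9 ]
(0.497, 0.025) 0.17 [ 0.86  0.68 -1.31  1.96  0.74  1.11  2.37]
```

```bash
cat >> h.py <<'E'
POS=dict(yellow=(.4438,.3267),blue=(.4802,.1548),red=(.4887,-.1),green=(.4881,-.2870),park=(.497,.025))
CARRY=.168; G=.0217
def tcpz(n): return G+(0 if n=="park" else .066)
def go(x,y,z,v): env.movel(np.array([x,y,z]),R,rate=v)
def st(tag):
    s=env.sense();print(tag,"t%.1f"%s["t"],"w%.4f"%s["gripper_width"],"g%.1f"%s["grasp_force"],s["wrist_force"].round(1),s["ee_pos"].round(4))
    return s
def pick(n,c=None):
    x,y=c or POS[n]; z=tcpz(n)
    go(x,y,CARRY,.25); go(x,y,z,.12); effector.grasp(squeeze=15); s=st("pick "+n)
    assert .018<s["gripper_width"]<.03
    go(x,y,z+.02,.05); go(x,y,CARRY,.15); st("lifted")
def place(n,c=None):
    x,y=c or POS[n]; z=tcpz(n)
    go(x,y,CARRY,.25); go(x,y,z+.016,.12); go(x,y,z+.0003,.03); s=st("place "+n)
    assert np.linalg.norm(s["wrist_force"])<25
    effector.release(); go(x,y,z+.03,.06); go(x,y,CARRY,.2)
def pic(cam,f):
    p,_=viewer.read_camera(cam); cv2.imwrite(f"pics/{f}.png",p[:,:,::-1])
E
python3 - <<'E'
from h import *
x,y=POS["yellow"]
env.reach(np.array([x,y,.2]),R)
pick("yellow"); place("park"); st("parked")
p,P=cloud(); cv2.imwrite("pics/a.png",p[:,:,::-1])
pic("scene","b")
E
```

```text
pick yellow t5.4 w0.0233 g15.0 [ 0.9  0.1 -0.1] [0.4439 0.3267 0.0877]
lifted t6.5 w0.0235 g15.0 [ 0.3 -1.5 -1.1] [0.4433 0.3265 0.1675]
place park t9.8 w0.0238 g15.0 [ 0.7 -0.8 -0.3] [0.4969 0.0249 0.0218]
parked t12.3 w0.0921 g0.0 [-0.3 -0.1 -0.1] [0.4962 0.0251 0.1671]
```

View pics/b.png

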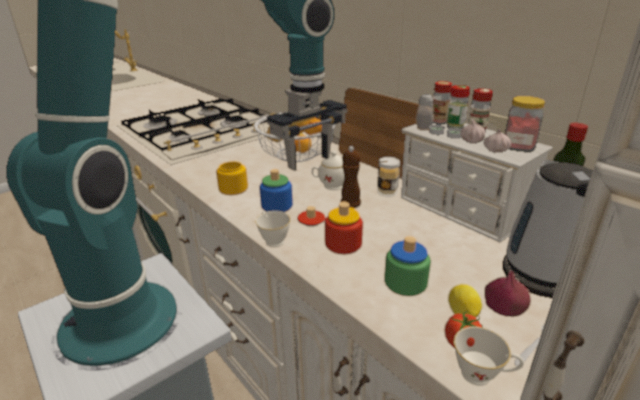

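```bash
python3 - <<'E'
from h import *
pick("red"); place("yellow")
p,P=cloud(); cv2.imwrite("pics/c.png",p[:,:,::-1])
mid=lambda A:(np.percentile(A[:,:2],1,0)+np.percentile(A[:,:2],99,0))/2
for n,lo,hi,r in(("red",.07,.09,.05),("park",.036,.055,.02),("yellow",.102,.12,.03)):
    K=blob(P,POS[n],lo,hi,r); print(n,len(K),K.size and (mid(K),np.ptp(K[:,:2],0),np.median(K[:,2])))
E
```

```text
pick red t14.9 w0.0235 g15.0 [ 0.2  0.6 -1.4] [ 0.4888 -0.1     0.0877]
lifted t16.0 w0.0234 g15.0 [ 0.7  0.7 -1.6] [ 0.4883 -0.0997  0.1675]
place yellow t19.2 w0.0235 g15.0 [-0.2 -0.5 -1.5] [0.4438 0.3267 0.0878]
red 286 (array([ 0.48961656, -0.100148  ]), array([0.07945295, 0.07954918]), np.float64(0.07508894251245657))
park 79 (array([0.49574481, 0.02569707]), array([0.02148378, 0.02132047]), np.float64(0.042630025302768604))
yellow 97 (array([0.44254837, 0.32461262]), array([0.02213157, 0.02405222]), np.float64(0.10832215723757732))
```

The picture shows the red lid parked upright at (312,217) and the yellow canister open at (232,178). Since then the yellow lid has gone on and measures at home height. I'll continue with the rest.

```bash
python3 - <<'E'
from h import *
pick("park"); place("red")
pick("blue"); place("park")
pick("green"); place("blue")
pick("park"); place("green")
x,y=POS["yellow"]; go(.46,.1,.2,.25); env.goto_joints([-1.267,0.468,-0.012,1.603,0.006,1.071,-0.056])
p,P=cloud(); cv2.imwrite("pics/d.png",p[:,:,::-1]); pic("scene","e")
mid=lambda A:(np.percentile(A[:,:2],1,0)+np.percentile(A[:,:2],99,0))/2
for n in("yellow","blue","red","green"):
    D=blob(P,POS[n],.078,.092); K=blob(P,POS[n],.102,.12,.03)
    c,r=cv2.minEnclosingCircle(D[:,:2].astype(np.float32))
    A=np.c_[D[:,:2]-D[:,:2].mean(0),np.ones(len(D))]; t=np.linalg.lstsq(A,D[:,2],rcond=None)[0]
    print(n,np.round(c,4),round(r,4),"tilt",t[:2].round(3),"z",np.median(D[:,2]).round(4),np.median(K[:,2]).round(4))
st("end")
E
```

```text
pick park t25.1 w0.0234 g15.0 [-0.4  0.1  0.6] [0.497  0.025  0.0217]
lifted t26.7 w0.0237 g15.0 [ 0.6  0.3 -0.6] [0.4963 0.025  0.1672]
place red t28.7 w0.0232 g15.0 [-0.  -0.5 -0.5] [ 0.4887 -0.1001  0.0879]
pick blue t33.8 w0.0234 g15.0 [ 0.4 -0.2 -0.7] [0.4802 0.1548 0.0877]
lifted t34.9 w0.0236 g15.0 [-0.2 -0.4 -1.7] [0.4797 0.1548 0.1675]
place park t37.5 w0.0234 g15.0 [-0.1  0.2 -1.4] [0.4969 0.0249 0.0218]
pick green t43.2 w0.0234 g15.0 [ 1.5 -0.2 -0.4] [ 0.4882 -0.287   0.0877]
lifted t44.3 w0.0235 g15.0 [-0.6  0.1 -0.7] [ 0.4878 -0.2866  0.1675]
place blue t47.6 w0.0232 g15.0 [-0.5  0.3 -1. ] [0.4802 0.1547 0.0879]
pick park t52.8 w0.0238 g15.0 [ 1.1  0.3 -0.1] [0.497  0.025  0.0217]
lifted t54.4 w0.0237 g15.0 [-0.3 -0.3 -0.4] [0.4963 0.025  0.1672]
place green t57.1 w0.0238 g15.0 [ 0.6 -0.8 -0.8] [ 0.488  -0.287   0.0878]
yellow [0.4432 0.3247] 0.0369 tilt [ 0.    -0.002] z 0.0828 0.1083
blue [0.4797 0.1542] 0.0364 tilt [-0.     0.003] z 0.083 0.1087
red [ 0.4878 -0.0984] 0.0365 tilt [-0.002 -0.003] z 0.0831 0.1088
green [ 0.4872 -0.2876] 0.0366 tilt [0.001 0.005] z 0.0831 0.1093
end t63.1 w0.0920 g0.0 [-1.  -0.2 -0.4] [0.2222 0.6105 0.2143]
```

View pics/d.png

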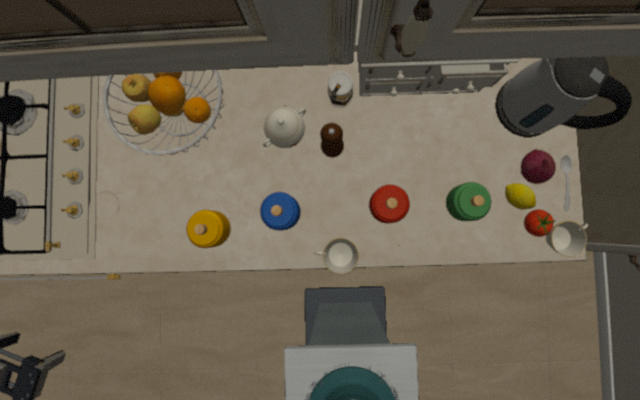

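View pics/e.png

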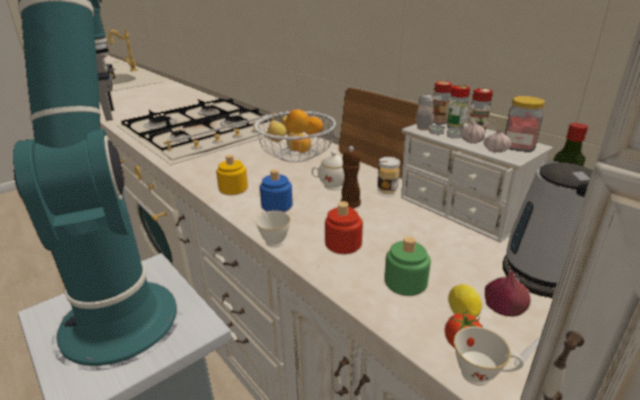

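Every canister now has its own colour of lid: yellow at (207,229), blue (280,211), red (390,203) and green (470,201). All four lids are level and at the same height as the lids were at the start. The mill and cup have not moved, so I'm handing in.

```bash
python3 -c "
from station import workorder; print(workorder.finish_job())"
```

```text
the job is handed in; nothing more can be done
None
```

All four lids are back on the canisters of their own colour, sitting level at full-home height, with the mill and cup where they were; the job was handed in at about 63 s of robot time, and no verdict came back.

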